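Pop the drawer flap and put the brass V-anvil away

ROBOT

A 6-joint arm with a two-finger parallel gripper is mounted at the origin on the work surface. World frame = base frame: x ahead of the robot, y to its left, z up, the work surface at z = 0. Lengths are in m, angles in degrees, forces in N, time in s.
With the tool pointing down it reaches from about 0.35 to 0.875 m from the base axis. Payload 15.5 kg.
Tool frame: the origin (TCP) lies on the centre line of the jaws, within the pads' length; the fingertips stand 17 mm ahead of it and the grasp point (between the pads) lies 2 mm behind it (r.tips_ahead is the distance from the TCP to the fingertips, in m); z points along the fingers, y is the direction in which the jaws open and shut (so a half turn about z gives the same grasp; the last joint's range is limited). The gripper opens to 85 mm and grips with 20 to 120 N. Pads are 22 mm wide; open, the fingers measure 114 mm over their backs; the gripper's body (76 mm by 85 mm) begins 54 mm behind the grasp point. The pads swing forward as they close: fully open they stand 13 mm farther back than shut.
Start: joints at [-5.472, 28.281, 77.091, -0, 74.628, -5.472], TCP at [0.625, 0, 0.248] pointing down, gripper open.
Joint ranges: [-166.48, 166.48], [-47.26, 123.95], [12.59, 153.08], [-70.14, 250.14], [6.76, 159.57], [-176.63, 176.63]. Speed limits (degrees/s): [108.29, 108.29, 147.25, 172.46, 172.46, 172.46].

INTERFACE

Orientations are given as [roll, pitch, yaw] about the fixed x, y, z axes, in that order (R = Rz(yaw) Ry(pitch) Rx(roll)).
In Python, from cell import r gives the robot as it stands. The module is installed in compiled form; this text tells all that it offers.
- The arm moves only by the tool servo_tool, never from a script. Its arguments are lists of equal length, an entry for each row: "rot": the turn, a rotation vector about the world's x, y, z in degrees, a list of three; "translation": the shift along the world's x, y, z in m, a list of three; "hand": the opening in per cent of the stroke, from 0 (shut) to 100 (fully open). A call has exactly 8 rows; each row shifts and turns the commanded pose from where the row before left it; what a row does not reach is not made up. A row lasts 1/8 s, in which the tool goes at most 62.5 mm and 10.7 degrees, less where a joint would pass 70% of its speed; a pose out of reach is approached as far as the arm can. A call is refused whole if a number of a shift passes 0.0625 or a number of a turn 10.7, either way. A call with a gripper value outside its range is refused whole. The fingers move at their own pace and stop on an object; "squeeze" is the grip in N (left out, the last holds). Time passes only in rows, so rows that do not move let the fingers close, or fill a call up. It gives the time, the measured TCP pose, the force and the opening at its end, in the units of the state.
- r.observe(): the state, without advancing time (a new reading comes with each control period).
- r.grab_frame(name): name is "scene" or "side" or "wrist"; returns a dict with "pixels" (420x560x3 uint8, blue, green, red), "mtx" (3x3 intrinsics, pixels), "k1" (the pictures are not rectified: a ray, as slopes to the right and down, at radius r is drawn at 1 + k1 r^2 times it, then the intrinsics apply), "extrinsics" (4x4, takes a point from world to camera coordinates). Camera axes: x right, y up, looking along -z (the intrinsics and any distortion apply to the point x, -y, -z); pixel columns grow to the right and rows downward; lengths in m; the calibration is good to about 2 mm. A picture is of the moment at which its call begins. There is no depth.
- r.sign_off(): hands the job in, once; it reports no verdict.
Trained networks look in a picture, given as the dict that the camera call returned (one of the last four; its "shot" number tells which), for a name from the list of things; names that differ only in an ending like _2 or _b are one class to them, and where a whole thing is asked for, a point or a joint stands for the part that bears it (a point fixed in the world has none). Each returns a list of dicts, best first, with "score" (0 to 1); they miss things now and then, are a little off and sometimes report something else, mostly with a low value. They report only what shows in the picture. A call takes as long as a camera call. They do not tell look-alikes from the thing itself.
- r.boxes_of(picture, target): "uv" ([column, row] in pixels, amid what is visible of it).
The state is a dict: "clock": time; "qpos": joint angles; "qd": joint speeds; "effort": joint torques, N m; "position": TCP position; "ee_rot": TCP orientation; "force": force on the tool from outside, world axes, zero at the start; "torque": the same for the moment, N m; "gripper_width": finger opening in m.
Only numpy, scipy, OpenCV 4.12 (cv2) and the standard library are available. Lean on these libraries where they do the work, as an engineer would, in place of code of your own. Each camera call takes 0.05 s, during which the arm holds its last target.

TASK

Press the red spot on the sheet-steel flap in the machinist's drawer so that its spring catch lets go and the flap swings open. Then put the brass V-anvil into the opened well, in the empty half beside the micrometer, standing upright on the well's floor with its V facing up, and let go of it.

Things in the scene. Friction and masses are not known exactly. Their poses are not given: they have to be found in the camera images.
- flap (a joint): Hinge of a square steel flap (138 x 138 x 3 mm) over a well in a grey drawer's brown lining; lining and shut flap's top are 60 mm above the bench, the drawer rim 76 mm. Hinge on the well's far (+x) edge, free edge towards the robot, no handle. 0 = shut on its catch, below 0 = pressed in (stop -0.055), 2.6 rad = folded fully back. Released, it swings up by a weak spring in about 2 s, sweeping a 140 mm radius.
- push_pad (a point): Centre of the red spot (24 mm across) on top of the flap, 23 mm in from the middle of its free edge, 115 mm from the hinge line; moves with the flap (shut: z up, x from free edge to hinge). Pressed down 4 mm here (about 6 N; hard stop at 6 mm) the catch lets go for good; the flap then follows the finger up as it is withdrawn and opens.
- well_bay (a point): Point on the well's floor, mid of its empty near half, 20 mm above the bench; z up, x away from the robot square to the hinge, y along it. The well is 140 x 140 mm, 40 mm deep: walls 40 mm away at -x, 100 mm at +x, 70 mm at +y and -y. A fixed nickel micrometer, up to 20 mm high, takes up everything beyond 45 mm towards +x. The rest of the floor is bare.
- brass_anvil: Brass V-anvil, 40 mm long (x, along the V) x 32 mm wide (y) x 30 mm high, 0.2 to 0.4 kg; origin at the centre of its underside, z up. Groove open upward, 24 mm wide, flat upright sides to grip across y. Lies loose, V up, on the lining in the drawer's right (-y) half beside a dark steel anvil of the same shape, a round aluminium indicator back and a grey wiggler case, 35 mm or more clear.
There are look-alikes about, which are no part of the job. Several things have the shape of the brass_anvil; the one meant has the colours described above.

How it is judged (in metres and radians):
On the way, in this order (a step that is already met when the one before it is completed fails the run):
1. the flap has been pressed inward (value of joint flap below -0.018 rad).
2. the flap has swung open (value of joint flap above 1.8 rad), for 0.2 s.
At the end, for the whole second after the job is handed in: The flap stands open (beyond 1.8 rad) and the brass anvil rests, released, on the floor of the well (its underside within 7 mm of the floor, anywhere inside the walls), upright with its V up within 10 degrees (value of joint flap above 1.8 rad and x of brass_anvil in the frame of well_bay between -0.04 and 0.05 m and y of brass_anvil in the frame of well_bay between -0.07 and 0.07 m and z of brass_anvil in the frame of well_bay below 0.007 m and angle between brass_anvil's own z axis and vertical below 0.17 rad and linear speed of brass_anvil below 0.02 m/s); the robot touches nothing.
It also fails if it takes over 56 s, if anything falls off the work surface, if the arm or the gripper's body presses on something with over 40 N, if the wrist force passes 120 N, or if a joint passes its speed limit or range.

## Working session

There is one attempt and no reset: what is moved stays moved. The work goes in short steps, Python scripts to look and compute and a tool call to move; the robot and the scene stay as the last step left them, time stands still between calls to the robot, and variables do not carry over. Pictures are saved under pics/ and viewed, and the job is handed in when it is done.

Besides the shell and the picture viewer there is one more tool, called after "Emit:" as a command line: name --argument value ..., lists and objects as JSON in quotes. servo_tool: Moves the arm, as the interface text tells. Its arguments: {"type":"object","properties":{"rot":{"type":"array","items":{"type":"array","items":{"type":"number"}}},"translation":{"type":"array","items":{"type":"array","items":{"type":"number"}}},"hand":{"type":"array","items":{"type":"number"}},"squeeze":{"type":"number"}},"required":["rot","translation","hand"]}

```bash
mkdir -p pics
cat > h.py <<'E'
import numpy as np, cv2
from cell import r
def shot(cam,name=None):
    p=r.grab_frame(cam)
    if name: cv2.imwrite('pics/'+name+'.png',p['pixels'])
    return p
def ray(p,uv):
    K=np.array(p['mtx']);d=(np.array(uv,float)-[K[0,2],K[1,2]])/[K[0,0],K[1,1]]
    u=d.copy()
    for _ in range(30): u=d/(1+p['k1']*(u@u))
    T=np.array(p['extrinsics']);R=T[:3,:3];c=-R.T@T[:3,3]
    return c,R.T@np.array([u[0],-u[1],-1])
def atz(p,uv,z):
    c,v=ray(p,uv);return c+v*(z-c[2])/v[2]
def proj(p,X):
    T=np.array(p['extrinsics']);q=T[:3,:3]@np.array(X)+T[:3,3]
    u=np.array([q[0],-q[1]])/-q[2];u=u*(1+p['k1']*(u@u));K=np.array(p['mtx'])
    return u*[K[0,0],K[1,1]]+[K[0,2],K[1,2]]
E
python3 - <<'E'
from h import *
for c in ['scene','side','wrist']:
    p=shot(c,c+'0'); T=np.array(p['extrinsics']); print(c,-T[:3,:3].T@T[:3,3])
    for n in ['brass_anvil','push_pad']:
        for b in r.boxes_of(p,n): print(n,b, atz(p,b['uv'],.06).round(4))
print(r.observe(),r.tips_ahead)
E
```

```text
scene [ 0.90310061 -0.45272554  0.606327  ]
brass_anvil {'uv': [155.8, 275.9], 'score': 0.92} [ 0.4537 -0.2872  0.06  ]
brass_anvil {'uv': [147.7, 225.8], 'score': 0.92} [ 0.3358 -0.2325  0.06  ]
brass_anvil {'uv': [251.3, 216.4], 'score': 0.85} [ 0.4515 -0.0666  0.06  ]
push_pad {'uv': [374.9, 204.0], 'score': 0.9} [0.5971 0.1483 0.06  ]
side [ 0.04855171 -0.52631453  0.67447929]
brass_anvil {'uv': [293.6, 229.3], 'score': 0.95} [ 0.479  -0.0719  0.06  ]
brass_anvil {'uv': [264.4, 344.3], 'score': 0.74} [ 0.2787 -0.2334  0.06  ]
push_pad {'uv': [265.0, 156.5], 'score': 0.77} [0.5855 0.1507 0.06  ]
wrist [0.62439344 0.08245287 0.37402153]
brass_anvil {'uv': [9.1, 340.6], 'score': 0.67} [ 0.3453 -0.1717  0.06  ]
brass_anvil {'uv': [103.8, 272.3], 'score': 0.58} [ 0.459  -0.0907  0.06  ]
push_pad {'uv': [229.7, 34.4], 'score': 0.73} [0.5866 0.1147 0.06  ]
{'clock': 0.45, 'qpos': array([-5.47144669e+00,  2.82841206e+01,  7.70954114e+01, -1.53338871e-03,
        7.46278683e+01, -5.47208722e+00]), 'qd': array([-0.05839364, -0.08106285,  0.04640251,  0.02003927,  0.09792124,
       -0.01158137]), 'effort': array([-2.07998387e-04, -8.81310153e+01, -3.83952892e+01,  6.44989342e-07,
        2.47736010e-03, -6.33742070e-05]), 'position': array([6.24962946e-01, 1.77374188e-06, 2.48221882e-01]), 'ee_rot': array([-1.79992492e+02,  7.66043297e-04,  9.00010472e+01]), 'force': array([ 0.82889876, -0.13494113,  0.64730068]), 'torque': array([0.01352049, 0.00933158, 0.03190309]), 'gripper_width': 0.0852395895448621} 0.017
```

View pics/scene0.png

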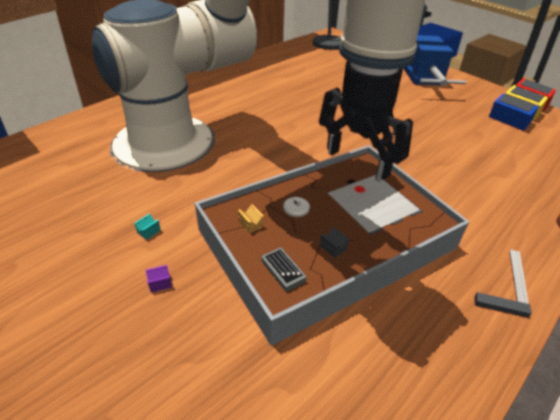

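View pics/side0.png

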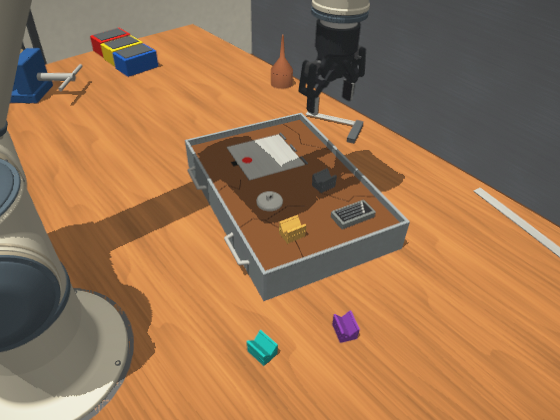

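View pics/wrist0.png

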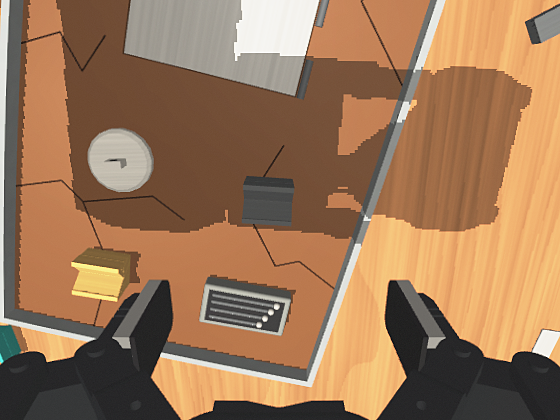

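Candidates for the anvil: the brass one at scene (251,217) / side (293,229) / wrist (104,272). Also the dark steel one at scene (334,242), teal at scene (148,226) and purple at scene (158,278), the last two on the bench. The yellow-brass one inside the drawer fits. I'll confirm that in enlarged crops and pull the flap geometry from them.

Run:
```python
import cv2,numpy as np
s=cv2.imread('pics/scene0.png');d=cv2.imread('pics/side0.png');w=cv2.imread('pics/wrist0.png')
a=cv2.resize(s[165:240,310:430],None,fx=5,fy=5,interpolation=cv2.INTER_CUBIC)  #flap scene
b=cv2.resize(d[125:185,220:310],None,fx=6,fy=6,interpolation=cv2.INTER_CUBIC)
c=cv2.resize(s[195:240,225:285],None,fx=6,fy=6,interpolation=cv2.INTER_CUBIC)
e=cv2.resize(w[230:320,50:160],None,fx=4,fy=4,interpolation=cv2.INTER_CUBIC)
f=cv2.resize(d[205:250,265:325],None,fx=6,fy=6,interpolation=cv2.INTER_CUBIC)
cv2.imwrite('pics/fl_s.png',a);cv2.imwrite('pics/fl_d.png',b)
o=np.zeros((640,800,3),np.uint8);o[:270,:360]=c;o[:270,400:760]=f;o[275:635,:440]=e
cv2.imwrite('pics/anv.png',o[:600])
```

```text
(no output)
```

View pics/fl_s.png

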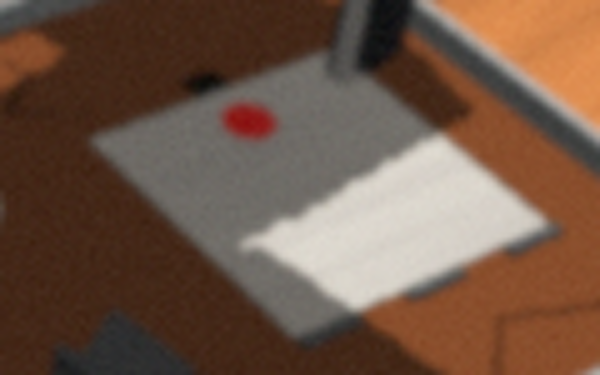

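View pics/fl_d.png

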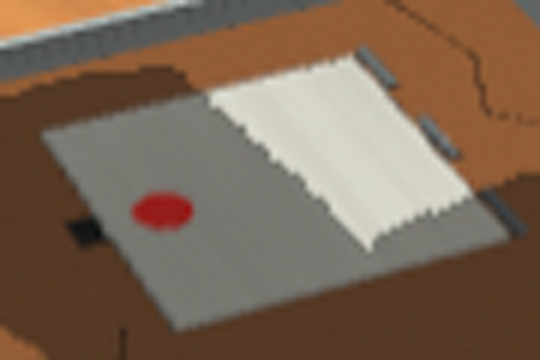

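View pics/anv.png

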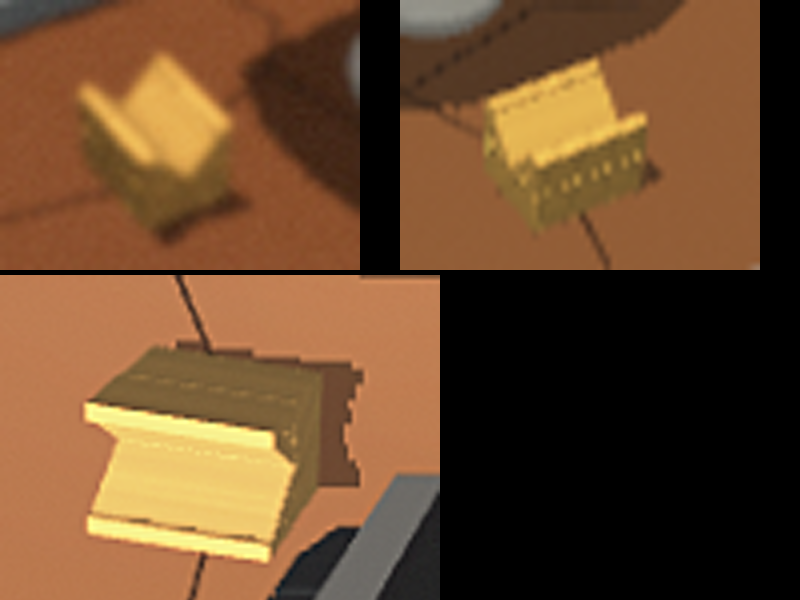

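```bash
cat > fit.py <<'E'
from h import *
from scipy.optimize import least_squares
def fit(obs,x0,z):
    def f(q):
        c,s=np.cos(q[2]),np.sin(q[2]);o=[]
        for p,X,uv in obs:
            o+=list(proj(p,[q[0]+c*X[0]-s*X[1],q[1]+s*X[0]+c*X[1],z+X[2]])-uv)
        return o
    r_=least_squares(f,x0,loss='soft_l1');return r_.x,np.array(f(r_.x)).reshape(-1,2)
E
python3 - <<'E'
from fit import *
S,D,W=[shot(c) for c in('scene','side','wrist')]
def m(p,off,s,l): return [(p,X,(np.array(c)+.5)/s-.5+off) for X,c in l]
fl=m(D,(220,125),6,[((-.023,.069,0),(42,132)),((.115,.069,0),(355,55)),((-.023,-.069,0),(178,330)),((.115,-.069,0),(510,240)),((0,0,0),(163,211))])
fs=m(S,(310,165),5,[((-.023,-.069,0),(92,142)),((.115,-.069,0),(300,340)),((.115,.069,0),(550,228)),((0,0,0),(249,121))])
for o in(fl,fs,fl+fs):
    q,e=fit(o,[.6,.15,0],.06);print('flap',q[:2].round(4),np.degrees(q[2]).round(1));
print(e.round(1).tolist())
aw=m(W,(50,230),4,[((-.02,.016,.03),(86,128)),((.02,.016,.03),(275,158)),((-.02,-.016,.03),(88,258)),((.02,-.016,.03),(268,287)),((-.02,.016,0),(155,72)),((.02,.016,0),(322,100))])
ad=m(D,(265,205),6,[((-.02,-.016,0),(140,232)),((.02,-.016,0),(242,190)),((-.02,-.016,.03),(140,168)),((.02,-.016,.03),(246,118)),((-.02,.016,.03),(87,102)),((.02,.016,.03),(197,60))])
for o in(aw,ad,aw+ad):
    q,e=fit(o,[.47,-.08,0],.06);print('anvil',q[:2].round(4),np.degrees(q[2]).round(1),e.round(1).tolist())
E
```

```text
flap [0.544  0.1663] -14.3
flap [0.5448 0.1642] -13.7
flap [0.5442 0.1656] -14.0
[[0.1, 0.3], [0.2, 0.2], [0.1, 0.0], [0.7, -0.5], [0.1, 0.3], [-0.2, -0.7], [-0.4, -0.4], [0.5, -0.7], [0.3, -0.1]]
anvil [ 0.4651 -0.0838] -10.1 [[0.2, 0.3], [-0.5, 0.6], [0.0, -0.0], [0.1, 0.1], [-0.5, -0.6], [0.6, -0.5]]
anvil [ 0.4673 -0.0806] -9.0 [[-0.5, 0.3], [0.4, -0.3], [0.0, -0.4], [0.7, 0.4], [-0.1, 0.1], [-0.4, -0.1]]
anvil [ 0.4653 -0.0835] -9.9 [[0.3, 0.0], [-0.4, 0.1], [0.3, -0.3], [0.4, -0.3], [-0.4, -0.9], [0.8, -0.9], [-0.5, 1.6], [0.6, 1.2], [0.0, 0.9], [0.9, 1.9], [0.1, 1.2], [0.0, 1.2]]
```

The enlarged crops confirm the anvil. It is yellow brass with an open V, at (0.4655, -0.083) with yaw -10°. The red spot is at (0.544, 0.1655), and the flap's yaw is -14°. Next I move above the red spot with the jaws shut and turned +80°.

Emit:
servo_tool --rot '[[0,0,10],[0,0,10],[0,0,10],[0,0,10],[0,0,10],[0,0,10],[0,0,10],[0,0,10]]' --translation '[[-0.01,0.02,-0.018],[-0.01,0.021,-0.018],[-0.01,0.021,-0.018],[-0.01,0.021,-0.018],[-0.01,0.021,-0.018],[-0.01,0.021,-0.018],[-0.01,0.02,-0.018],[-0.011,0.0205,-0.018]]' --hand '[0,0,0,0,0,0,0,0]'

```text
clock: 1.6
position: [0.5438, 0.1661, 0.1038]
ee_rot: [180.0, 0.0, 170.3]
force: [1.0, -0.6, -0.1]
gripper_width: -0.0
```

Run:
```python
from h import *
for c in('scene','side','wrist'):
    p=shot(c)
    uv=proj(p,[.544,.1655,.06]);print(c,uv)
    o=p['pixels']
    u,v=np.clip(uv,[70,50],[489,369]).astype(int)
    cv2.imwrite('pics/pre_%s.png'%c,cv2.resize(o[v-50:v+50,u-70:u+70],None,fx=4,fy=4,interpolation=2))
a=cv2.vconcat([cv2.imread('pics/pre_scene.png'),cv2.imread('pics/pre_side.png')]);cv2.imwrite('pics/pre.png',cv2.resize(a,None,fx=.75,fy=.75))
o=r.observe();print(o['position'],o['ee_rot'],o['gripper_width'],o['force'])
```

```text
scene [359.60593653 188.7230517 ]
side [246.82134807 160.09583262]
wrist [278.01396588 260.66027646]
[0.54325056 0.16602726 0.10373482] [-1.79966036e+02 -8.47915935e-02  1.70008835e+02] -0.00021998041512579888 [-0.05750959  0.58775065  0.57068555]
```

View pics/pre.png

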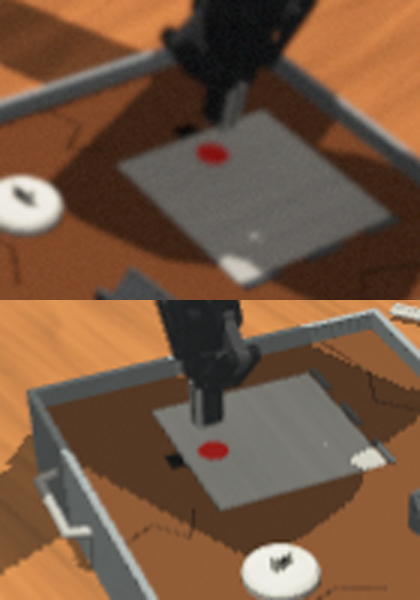

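The fingertips hover over the red spot. In the crops the spot is at about (212,153) in the upper one and (213,450) in the lower one, with the tips just above it. Now I press.

Emit:
servo_tool --rot '[[0,0,0],[0,0,0],[0,0,0],[0,0,0],[0,0,0],[0,0,0],[0,0,0],[0,0,0]]' --translation '[[0,0,-0.008],[0,0,-0.008],[0,0,-0.006],[0,0,-0.004],[0,0,-0.0015],[0,0,0],[0,0,0],[0,0,0]]' --hand '[0,0,0,0,0,0,0,0]'

```text
clock: 2.75
position: [0.5441, 0.1655, 0.077]
ee_rot: [180.0, 0.0, 170.0]
force: [-0.0, -2.1, 1.3]
gripper_width: 0.0002
```

Emit:
servo_tool --rot '[[0,0,0],[0,0,0],[0,0,0],[0,0,0],[0,0,0],[0,0,0],[0,0,0],[0,0,0]]' --translation '[[0,0,-0.001],[0,0,-0.001],[0,0,-0.001],[0,0,-0.001],[0,0,-0.0005],[0,0,0],[0,0,0],[0,0,0]]' --hand '[0,0,0,0,0,0,0,0]'

```text
clock: 3.75
position: [0.5442, 0.1655, 0.0724]
ee_rot: [180.0, 0.0, 170.0]
force: [0.2, -1.1, 4.4]
gripper_width: -0.0003
```

Emit:
servo_tool --rot '[[0,0,0],[0,0,0],[0,0,0],[0,0,0],[0,0,0],[0,0,0],[0,0,0],[0,0,0]]' --translation '[[0,0,-0.0005],[0,0,-0.0005],[0,0,0],[0,0,0],[0,0,0],[0,0,0],[0,0,0],[0,0,0]]' --hand '[0,0,0,0,0,0,0,0]'

```text
clock: 4.75
position: [0.5442, 0.1655, 0.0714]
ee_rot: [180.0, 0.0, 170.0]
force: [1.3, -1.3, 4.8]
gripper_width: -0.0001
```

Emit:
servo_tool --rot '[[0,0,0],[0,0,0],[0,0,0],[0,0,0],[0,0,0],[0,0,0],[0,0,0],[0,0,0]]' --translation '[[0,0,-0.0003],[0,0,-0.0004],[0,0,0],[0,0,0],[0,0,0],[0,0,0.0003],[0,0,0.0004],[0,0,0]]' --hand '[0,0,0,0,0,0,0,0]'

```text
clock: 5.75
position: [0.5441, 0.1656, 0.0713]
ee_rot: [180.0, 0.0, 170.0]
force: [2.4, 0.1, 1.0]
gripper_width: -0.0003
```

Run:
```python
from h import *
print(r.observe()['force']);shot('side');print(r.observe()['force'])
```

```text
[2.44837848 0.1105815  0.97829113]
[1.04110962 1.00825955 2.75465618]
```

The force dropped from 4.8 N to about 2 N, so the catch seems to have let go. I withdraw up and back towards the robot.

Emit:
servo_tool --rot '[[0,0,0],[0,0,0],[0,0,0],[0,0,0],[0,0,0],[0,0,0],[0,0,0],[0,0,0]]' --translation '[[0,0,0.02],[0,0,0.04],[-0.01,0,0.04],[-0.02,-0.03,0.04],[-0.02,-0.05,0.02],[-0.02,-0.05,0],[-0.01,-0.05,0],[0,-0.05,0]]' --hand '[0,0,0,0,50,100,100,100]'

```text
clock: 6.8
position: [0.4628, -0.0657, 0.2313]
ee_rot: [180.0, -0.0, 170.0]
force: [1.7, 0.6, 0.2]
gripper_width: 0.0725
```

Run:
```python
from h import *
shot('side','o1')
```

```text
(no output)
```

View pics/o1.png

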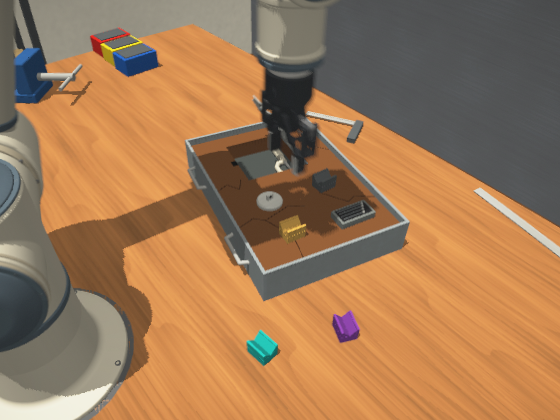

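The side view shows the flap swung up and the well open at about (262,163). Next I refine the anvil's position with the wrist camera and check the flap.

Run:
```python
from h import *
p=shot('wrist','w1');
for X in([.4655,-.083,.09],[.4655,-.083,.06]): print(proj(p,X))
print(r.boxes_of(p,'brass_anvil'))
shot('scene','o2')
o=r.observe();print(o['position'],o['ee_rot'])
```

```text
[263.70967678 202.00465756]
[265.15064374 190.61458014]
[{'uv': [57.8, 168.2], 'score': 0.93}, {'uv': [263.9, 191.0], 'score': 0.89}, {'uv': [70.9, 8.5], 'score': 0.63}]
[ 0.46364461 -0.0649554   0.23106565] [ 1.79980194e+02 -4.24240157e-02  1.69881301e+02]
```

View pics/w1.png

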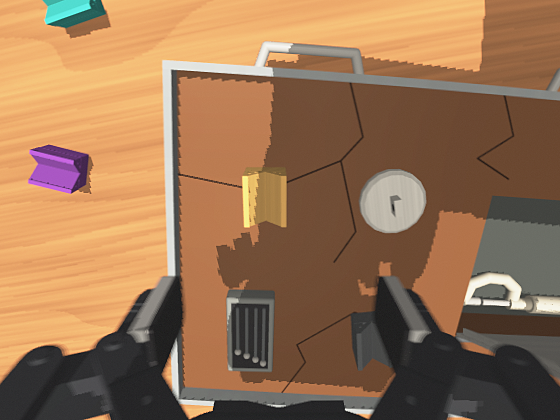

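View pics/o2.png

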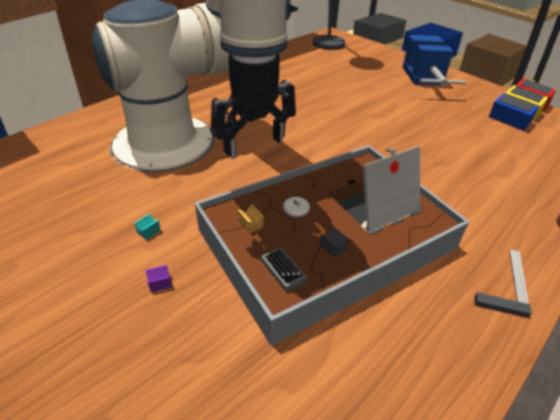

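The scene view shows the flap standing open, with its red spot at (394,167). In the wrist view the brass anvil at (264,199) lines up with the jaws. Purple at (58,168), teal at (70,8) and dark steel at (370,340) are the look-alikes. I descend on the brass one.

Emit:
servo_tool --rot '[[0,0,0],[0,0,0],[0,0,0],[0,0,0],[0,0,0],[0,0,0],[0,0,0],[0,0,0]]' --translation '[[0.0005,-0.009,-0.01],[0,-0.009,-0.03],[0,0,-0.03],[0,0,-0.03],[0,0,-0.015],[0,0,-0.005],[0,0,0],[0,0,0]]' --hand '[70,70,70,70,70,70,70,70]'

```text
clock: 8.0
position: [0.4648, -0.0824, 0.1118]
ee_rot: [-180.0, 0.1, 170.0]
force: [0.3, 0.6, -0.3]
gripper_width: 0.0596
```

Run:
```python
from h import *
p=shot('wrist','w2')
q=shot('side');u,v=proj(q,[.4645,-.083,.09]).astype(int);cv2.imwrite('pics/s2.png',cv2.resize(q['pixels'][v-60:v+40,u-70:u+70],None,fx=4,fy=4,interpolation=2))
```

```text
(no output)
```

View pics/w2.png

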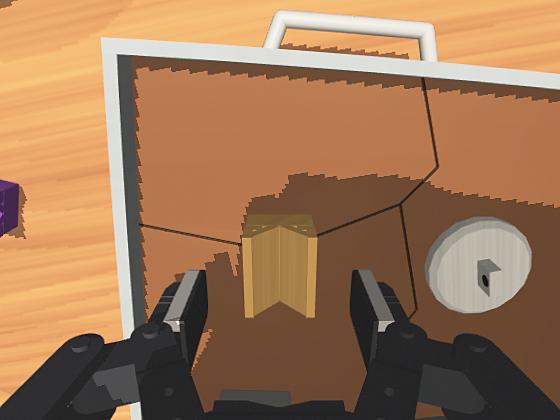

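View pics/s2.png

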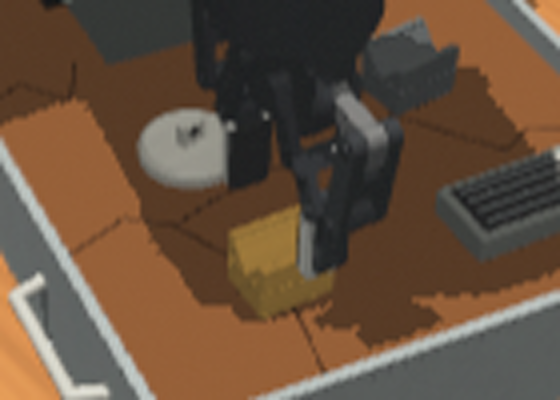

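Run:
```python
from h import *
p=r.grab_frame('wrist')
c=np.cos(np.radians(-10));s=np.sin(np.radians(-10))
for a in(-.02,.02):
  for b in(-.016,.016): print(a,b,proj(p,[.4645+c*a-s*b,-.0825+s*a+c*b,.09]).round(1))
```

```text
-0.02 -0.016 [242.3 235.2]
-0.02 0.016 [317.8 235.3]
0.02 -0.016 [245.1 315.3]
0.02 0.016 [314.7 315.4]
```

The predicted top corners match the image within 2 px. I descend and grip.

Emit:
servo_tool --rot '[[0,0,0],[0,0,0],[0,0,0],[0,0,0],[0,0,0],[0,0,0],[0,0,0],[0,0,0]]' --translation '[[0.001,0,-0.012],[0,0,-0.012],[0,0,-0.006],[0,0,-0.002],[0,0,0],[0,0,0],[0,0,0],[0,0,0]]' --hand '[70,70,70,70,20,20,20,20]' --squeeze 45

```text
clock: 9.15
position: [0.4656, -0.0825, 0.0796]
ee_rot: [-180.0, 0.0, 170.0]
force: [-1.4, -0.7, 6.3]
gripper_width: 0.0312
```

Emit:
servo_tool --rot '[[0,0,0],[0,0,0],[0,0,0],[0,0,0],[0,0,0],[0,0,0],[0,0,0],[0,0,0]]' --translation '[[0,0,0],[0,0,0],[0,0,0.01],[0,0,0.02],[0,0,0.03],[0,0,0.03],[0,0,0.01],[0,0,0]]' --hand '[20,20,20,20,20,20,20,20]'

```text
clock: 10.15
position: [0.4656, -0.0825, 0.1795]
ee_rot: [-180.0, 0.1, 170.0]
force: [-0.6, 0.8, -2.5]
gripper_width: 0.0314
```

Run:
```python
from h import *
p=shot('wrist','w3');q=shot('scene','s3');shot('side','d3')
o=r.observe();print(o['position'],o['ee_rot'],o['force'],o['gripper_width'])
```

```text
[ 0.46494039 -0.08233405  0.1782832 ] [ 1.79985910e+02 -1.00834052e-01  1.69995249e+02] [-0.43703888 -0.60767425 -2.69527242] 0.031170032582157274
```

View pics/w3.png

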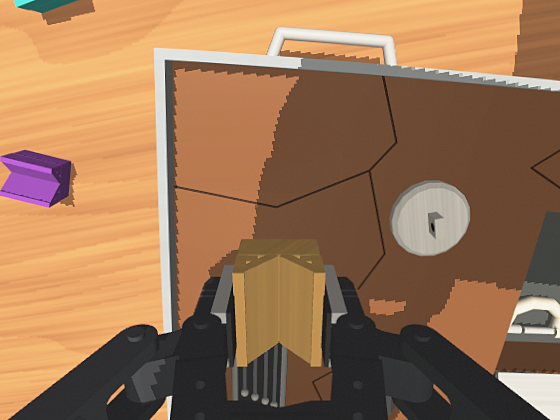

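View pics/d3.png

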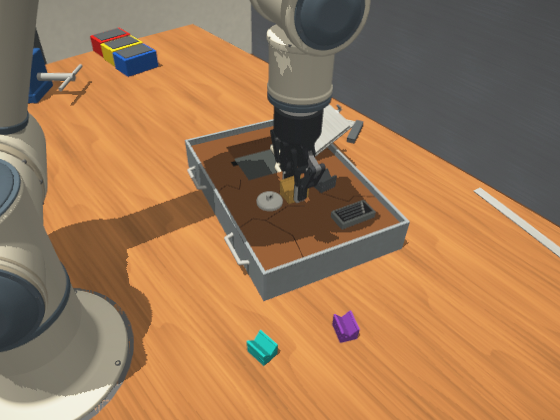

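View pics/s3.png

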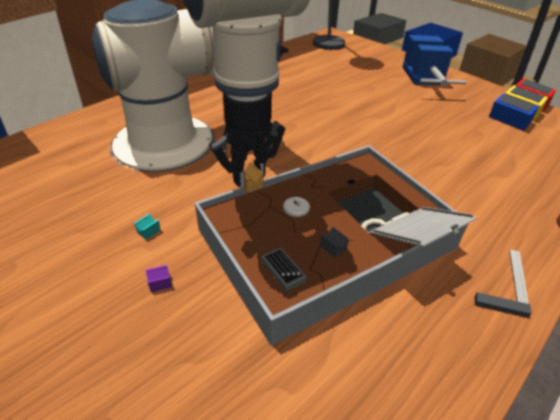

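The anvil is held (31 mm opening) and the flap is folded back. Now to above the bay.

Emit:
servo_tool --rot '[[0,0,0],[0,0,-1],[0,0,-1],[0,0,-1],[0,0,-1],[0,0,0],[0,0,0],[0,0,0]]' --translation '[[0.008,0.02,0],[0.0155,0.04,0],[0.0155,0.04,0],[0.0155,0.04,0],[0.0155,0.04,0],[0.0155,0.04,0],[0.008,0.0245,0],[0,0,0]]' --hand '[20,20,20,20,20,20,20,20]'

```text
clock: 11.3
position: [0.5589, 0.1635, 0.1779]
ee_rot: [-180.0, -0.1, 166.1]
force: [0.3, 0.1, -3.4]
gripper_width: 0.0312
```

Emit:
servo_tool --rot '[[0,0,0],[0,0,0],[0,0,0],[0,0,0],[0,0,0],[0,0,0],[0,0,0],[0,0,0]]' --translation '[[0,0,-0.02],[0,0,-0.03],[0,0,-0.02],[0,0,-0.01],[0,0,0],[0,0,0],[0,0,0],[0,0,0]]' --hand '[20,20,20,20,20,20,20,20]'

```text
clock: 12.3
position: [0.5592, 0.1621, 0.0998]
ee_rot: [180.0, 0.0, 166.0]
force: [-0.5, -0.5, -3.3]
gripper_width: 0.031
```

Run:
```python
from h import *
p=shot('wrist');
c=np.cos(np.radians(-14));s=np.sin(np.radians(-14))
im=p['pixels'].copy()
def w(a,b,z): return tuple(int(v) for v in proj(p,[.5586+c*a-s*b,.1619+s*a+c*b,z]).round())
for z,col in((.06,(0,255,0)),(.02,(255,0,255))):
  P=[w(-.04,-.07,z),w(-.04,.07,z),w(.1,.07,z),w(.1,-.07,z)]
  for i in range(4): cv2.line(im,P[i],P[(i+1)%4],col,1)
cv2.line(im,w(.045,-.07,.02),w(.045,.07,.02),(0,255,255),1)
cv2.imwrite('pics/w4.png',im)
q=shot('side');u,v=proj(q,[.559,.162,.06]).astype(int);cv2.imwrite('pics/d4.png',cv2.resize(q['pixels'][v-60:v+40,u-70:u+70],None,fx=4,fy=4,interpolation=2))
print(r.observe()['position'],r.observe()['ee_rot'])
```

```text
[0.55910478 0.16206622 0.09955341] [1.79990013e+02 2.38850020e-02 1.66004699e+02]
```

View pics/w4.png

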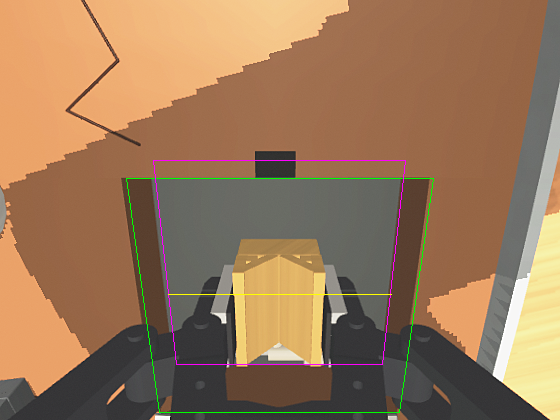

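View pics/d4.png

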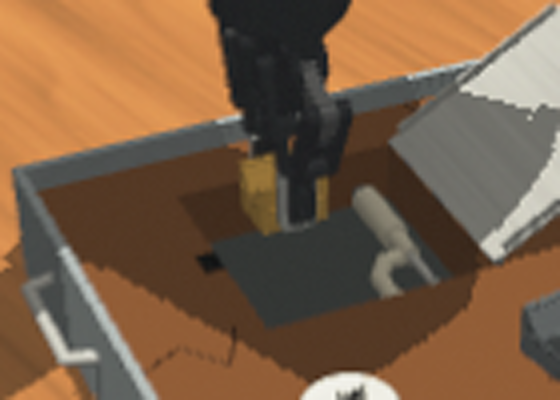

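The predicted well outline matches the image (green rim, with the near edge at row 178). The anvil is over the empty half, so I lower it.

Emit:
servo_tool --rot '[[0,0,0],[0,0,0],[0,0,0],[0,0,0],[0,0,0],[0,0,0],[0,0,0],[0,0,0]]' --translation '[[-0.001,0,-0.012],[0,0,-0.015],[0,0,-0.013],[0,0,-0.01],[0,0,-0.005],[0,0,-0.003],[0,0,0],[0,0,0]]' --hand '[20,20,20,20,20,20,20,20]'

```text
clock: 13.4
position: [0.5582, 0.162, 0.0416]
ee_rot: [180.0, 0.0, 166.0]
force: [0.5, -1.1, -3.1]
gripper_width: 0.0311
```

Emit:
servo_tool --rot '[[0,0,0],[0,0,0],[0,0,0],[0,0,0],[0,0,0],[0,0,0],[0,0,0],[0,0,0]]' --translation '[[0,0,-0.0005],[0,0,-0.0005],[0,0,-0.0005],[0,0,0],[0,0,0],[0,0,0],[0,0,0],[0,0,0]]' --hand '[20,20,20,20,20,20,20,20]'

```text
clock: 14.4
position: [0.558, 0.162, 0.0398]
ee_rot: [180.0, -0.0, 166.0]
force: [0.3, 1.5, -3.0]
gripper_width: 0.0312
```

Emit:
servo_tool --rot '[[0,0,0],[0,0,0],[0,0,0],[0,0,0],[0,0,0],[0,0,0],[0,0,0],[0,0,0]]' --translation '[[0,0,-0.0003],[0,0,-0.0003],[0,0,-0.0002],[0,0,0],[0,0,0],[0,0,0],[0,0,0],[0,0,0]]' --hand '[20,20,20,20,20,20,20,20]'

```text
clock: 15.4
position: [0.558, 0.162, 0.0396]
ee_rot: [180.0, 0.0, 166.0]
force: [-3.8, -1.8, 10.8]
gripper_width: 0.0313
```

Contact with the floor (10.8 N). I release gently, with modest opening, then rise.

Emit:
servo_tool --rot '[[0,0,0],[0,0,0],[0,0,0],[0,0,0],[0,0,0],[0,0,0],[0,0,0],[0,0,0]]' --translation '[[0,0,0.0004],[0,0,0],[0,0,0],[0,0,0],[0,0,0],[0,0,0],[0,0,0],[0,0,0]]' --hand '[40,45,60,60,60,60,60,60]'

```text
clock: 16.4
position: [0.558, 0.162, 0.0394]
ee_rot: [-180.0, -0.0, 166.0]
force: [-0.2, -0.2, 0.3]
gripper_width: 0.0514
```

Emit:
servo_tool --rot '[[0,0,0],[0,0,0],[0,0,0],[0,0,0],[0,0,0],[0,0,0],[0,0,0],[0,0,0]]' --translation '[[0,0,0.01],[0,0,0.02],[0,0,0.03],[0,0,0.04],[0,0,0.04],[-0.03,0,0.03],[-0.03,0,0.02],[0,0,0]]' --hand '[60,60,60,60,60,60,60,60]'

```text
clock: 17.4
position: [0.497, 0.1622, 0.2315]
ee_rot: [179.9, 0.1, 166.0]
force: [0.5, 0.1, -0.6]
gripper_width: 0.0512
```

Run:
```python
from h import *
p=shot('wrist','w5');
c=np.cos(np.radians(-14));s=np.sin(np.radians(-14))
for a in(-.02,.02):
  for b in(-.016,.016): print(a,b,proj(p,[.558+c*a-s*b,.162+s*a+c*b,.05]).round(1))
q=shot('side');u,v=proj(q,[.559,.162,.06]).astype(int);cv2.imwrite('pics/d5.png',cv2.resize(q['pixels'][v-60:v+40,u-70:u+70],None,fx=4,fy=4,interpolation=2))
print(r.observe()['position'],r.observe()['force'])
```

```text
-0.02 -0.016 [277.6 225.7]
-0.02 0.016 [314.1 225.7]
0.02 -0.016 [277.6 266.5]
0.02 0.016 [312.7 266.5]
[0.49836683 0.16203691 0.229864  ] [-0.17580974  0.86039041  0.96169167]
```

View pics/w5.png

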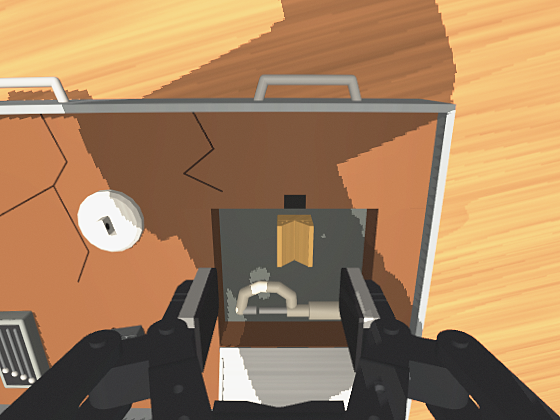

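View pics/d5.png

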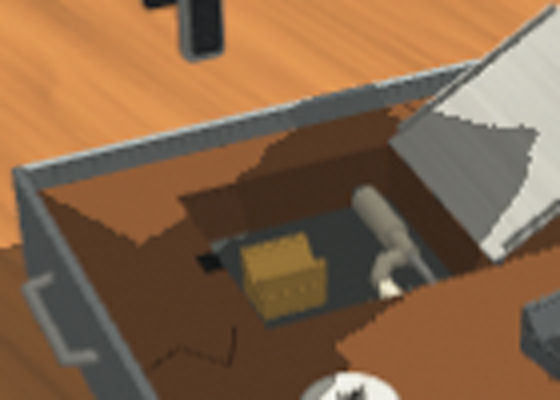

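The anvil stands upright on the well floor with its V up, at wrist (295,242). Its top corners match the prediction for standing on the floor. It is clear of the micrometer and the gripper, and the flap is folded back. Handing in.

```bash
python3 -c "
from cell import r
print(r.sign_off())"
```

```text
the job is handed in; nothing more can be done
None
```

The job is done and handed in. I pressed the red spot until the catch let go, and the flap swung open and folded right back. I then gripped the brass V-anvil and set it down in the empty half of the well. Once the wrist force showed it touching the floor (about 11 N), I let go and backed off.

**Last checks:** The wrist and side pictures show the anvil upright with its V up, clear of the micrometer. Its top corners agree, within about 2 px by eye, with where they should be if it stands on the floor about 1 mm from the bay's centre. The flap is still folded back and the gripper is well clear, with only sensor noise on the wrist force. The job took about 17.5 s on the robot's clock.

No check failed or disagreed. I saw the flap's angle only in the pictures, because the state has no reading for it. The same holds for the press depth: I judged the catch by the force falling from 4.8 N to about 2 N, and the flap opening afterwards confirmed it.

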